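# Cap the polish tins and hold the sprung chest lid at its mark

### The job

Close the two open polish pots: set the red lid squarely on the red pot and the blue lid on the blue pot, pots standing upright on the bench. Then lift the chest's sprung lid by its handle until it is in line with the yellow marking arm and keep holding it there, still, so that I can put the pots away: you finish while holding the lid. Do not shift the yellow arm, and leave the other things on the bench where they are.

Things in the scene. Friction and masses are not known exactly. Their poses are not given: they have to be found in the camera images.
- red_lid_knob (a point): red lid (about 70 g): disc 74 mm across, 8 mm thick, with a round upright knob on top (24 mm across, 34 mm high) and below it a plug (55 mm across, 12 mm deep) that enters the pot; starts standing on its plug on the bench. This point is the knob's middle: 17 mm above the disc's top, 25 mm above its underside, 37 mm above the plug's foot; z up along the knob
- red_pot_mouth (a point): red open tin pot, loose (about 300 g), 72 mm outside diameter, 64 mm inside, 70 mm high, standing on the bench. This point is the centre of its rim, 70 mm above its foot; z is up. Seated, the lid's disc lies on the rim, its knob's middle 25 mm above this point
- blue_lid_knob (a point): blue lid (about 70 g): disc 74 mm across, 8 mm thick, with a round upright knob on top (24 mm across, 34 mm high) and below it a plug (55 mm across, 12 mm deep) that enters the pot; starts standing on its plug on the bench. This point is the knob's middle: 17 mm above the disc's top, 25 mm above its underside, 37 mm above the plug's foot; z up along the knob
- blue_pot_mouth (a point): blue open tin pot, loose (about 300 g), 72 mm outside diameter, 64 mm inside, 70 mm high, standing on the bench. This point is the centre of its rim, 70 mm above its foot; z is up. Seated, the lid's disc lies on the rim, its knob's middle 25 mm above this point
- lid_handle (a point): middle of the steel bar handle on the wooden chest's lid: round bar 12 mm in diameter, 110 mm long across the lid (along this frame's y), its centre 42 mm above the lid's top face, a post at each end, free space beneath. Frame turns with the lid: closed, x points level from handle to hinge, z up; z stays normal to the lid
- lid_hinge (a point): middle of the lid's hinge line at the rear top rim of the chest (the side far from the robot); the hinge line runs along this frame's y, level. The handle's middle is 195 mm from it along the lid and 54 mm above it square to the lid. The chest is fixed, 220 x 240 mm, 100 mm high, turned up to 15 degrees; lid 12 mm thick
- chest_lid (a joint): opening angle of the chest lid, rad: 0 closed, grows as the handle edge is lifted, 1.3 at the stop. A spring and the lid's weight (0.45 kg) always pull it shut: it takes about 5 N at the handle to start and about 8 N at the mark; let go, it slams shut
- mark_arm (a joint): angle of the yellow marking arm, rad, on the same scale and about the same hinge axis as the lid (0 level, set somewhere from 0.4 to 0.7): the lid is at the mark when both angles are equal, the yellow stripe on the lid's edge then lies in line with the arm. The arm is stiff and is not to be touched
- mark_tip (a point): free end of the yellow marking arm, a bar 222 mm long, 8 mm wide, 12 mm thick, beside the lid's right-hand edge (131 mm from the lid's middle, seen from the robot); a thin dark arc with white ticks stands just outside it, up to 290 mm above the bench. z is normal to the arm as lid_handle's z is to the lid
- green_tin: bystander: closed green tin, 74 mm across, 112 mm high with its knob; origin at the centre of its underside
- gouge: bystander: carving gouge lying flat between the lids and the pots, about 230 mm long along its x axis, 22 mm high; origin on the bench under its handle's blade end
- mallet: bystander: carver's wooden mallet lying at the back, 230 mm long, 72 mm high; origin on the bench where handle meets head
- glue_bottle: bystander: white glue bottle, 56 mm across, 150 mm high; origin at the centre of its underside
- wax_brush: bystander: brush lying flat at the right; origin at its underside
- carving_blank: bystander: block of light wood 100 x 60 x 35 mm at the left; origin at the centre of its underside

How it is judged:
By the outcome, as a careful person would: the job done as asked, in the order asked, and still so for the second after the job is handed in, while the arm keeps its last pose, push and grip.
It also fails if it takes over 72 s, if anything falls off the work surface, if the arm or the gripper's body presses on something with over 40 N, if the wrist force passes 120 N, or if a joint passes its speed limit or range.

### The arm

A 6-joint arm with a two-finger parallel gripper is mounted at the origin on the work surface. World frame = base frame: x ahead of the robot, y to its left, z up, the work surface at z = 0. Lengths are in mm, angles in rad, forces in N, time in s.
With the tool pointing down it reaches from about 275 to 825 mm from the base axis. Payload 5.2 kg.
Tool frame: the origin (TCP) lies on the mounting face of the last link; the fingertips stand 186 mm ahead of it and the grasp point (between the pads) lies 167 mm ahead of it; z points along the fingers, y is the line along which they close (so a half turn about z gives the same grasp; the last joint's range is limited). The gripper opens to 93 mm and grips with 3 to 60 N. Pads are 15 mm wide; open, the fingers measure 128 mm over their backs; the gripper's body (75 mm by 188 mm) begins 65 mm behind the grasp point.
Start: joints at [-1.486, 0.259, 1.535, -0, 1.348, -0.203], TCP at [156.135, -527.379, 404.753] pointing down, gripper open.
Joint ranges: [-3.14, 3.14], [-0.91, 2.08], [0.19, 2.58], [-1.22, 4.36], [0.22, 2.71], [-3.12, 3.12]. Speed limits (rad/s): [2.57, 2.57, 3.14, 3.14, 3.14, 3.14].

### API

Orientations are given as a unit quaternion [w, x, y, z].
In Python, from bench import manip, read_camera, camera_info, job, search_frame, cut_out gives the robot as it stands.
- The arm moves only by the shell command python3 -m handwheel 'ROWS' [FORCE]. ROWS is JSON, a list of rows, each an object of numbers: "gripper": the opening in per cent of the stroke, from 0 (shut) to 100 (fully open); "dx", "dy", "dz": the shift along the tool's x, y, z in m; "rx", "ry", "rz": the turn, a rotation vector about the tool's x, y, z in degrees. A call has exactly 5 rows; each row is the pose to reach, as a shift and turn from the pose commanded when the call began, along the tool's axes at that moment; what a row does not reach only later rows make up. A row lasts 1/10 s, in which the tool goes at most 50 mm and 8.59 degrees, less where a joint would pass 70% of its speed; a pose out of reach is approached as far as the arm can. A call with a gripper value outside its range is refused whole. The fingers move at their own pace and stop on an object; FORCE is the grip in N (left out, the last holds). Time passes only in rows, so rows that repeat a pose let the fingers close, or fill a call up. It gives the time, the measured TCP pose, the force, the opening and the grip force at its end, in the units of the state.
- manip.get_obs(): the state, without advancing time (a new reading comes with each control period).
- read_camera(name): name is "side" or "top" or "wrist"; returns the picture (480x640x3 uint8, red, green, blue); there is no depth.
- camera_info(name): a dict with "camera_matrix" (3x3 intrinsics, pixels), "origin" and "rotation" of the camera in the world; the wrist camera has in their place "T_tool_cam" (4x4, takes a point from camera to tool coordinates, whose origin is the TCP and whose axes are the flange's). Camera axes: x right, y up, looking along -z (the intrinsics and any distortion apply to the point x, -y, -z); pixel columns grow to the right and rows downward; lengths in mm; the calibration is good to about 2 mm. The wrist camera is an equidistant fisheye: a pixel r from the principal point sees the ray r / f radians off the axis. A picture is of the moment at which its call begins: read the wrist's pose just before it. camera_info takes no time and is no camera call.
- job.sign_off(): hands the job in; it is judged then, once.
Trained networks look in the newest picture that a camera, given by its name, has taken for a name from the list of things; names that differ only in an ending like _2 or _b are one class to them, and where a whole thing is asked for, a point or a joint stands for the part that bears it (a point fixed in the world has none). Each returns a list of dicts, best first, with "score" (0 to 1); they miss things now and then, are a little off and sometimes report something else, mostly with a low value. They report only what shows in the picture. A call takes as long as a camera call.
- search_frame(camera, thing): "xyz" ([x, y, z] in mm, in the coordinates of the camera as it stood for that picture, good to about 4 mm: the middle of the surface that is visible of it).
- cut_out(camera, thing): "region" (480x640 bool, what is visible of it).
The state is a dict: "time": time; "joints": joint angles; "joint_vel": joint speeds; "joint_torque": joint torques, N m; "eef_pos": TCP position; "orientation": TCP orientation; "ft_force": force on the tool from outside, world axes, zero at the start; "ft_torque": the same for the moment, N m; "gripper_width": opening from 0.0 (shut) to 1.0 (fully open); "grip_force": force on a finger pad.
Only numpy, scipy, OpenCV 4.12 (cv2) and the standard library are available. Lean on these libraries where they do the work, as an engineer would, in place of code of your own. Each camera call takes 0.05 s, during which the arm holds its last target. There are 200 camera calls.

## Working session

There is one attempt and no reset: what is moved stays moved. The work goes in short steps, Python scripts to look and compute and a shell command to move; the robot and the scene stay as the last step left them, time stands still between calls to the robot, and variables do not carry over. Pictures are saved under pics/ and viewed, at most 10 in all, crops included, and the job is handed in when it is done.

```bash
mkdir -p pics
cat > h.py <<'E'
import numpy as np, cv2
from bench import manip, read_camera, camera_info, job, search_frame, cut_out
from scipy.spatial.transform import Rotation as R
def tool():
    o=manip.get_obs(); q=o["orientation"]; return np.array(o["eef_pos"]),R.from_quat([q[1],q[2],q[3],q[0]]).as_matrix()
def campose(n):
    c=camera_info(n)
    if n=="wrist":
        p,M=tool(); T=np.array(c["T_tool_cam"]); return M@T[:3,3]+p, M@T[:3,:3]
    return np.array(c["origin"]),np.array(c["rotation"])
def find(n,t,k=2):
    o,r=campose(n)
    return [(round(d["score"],2),np.round(r@np.array(d["xyz"])+o,1)) for d in search_frame(n,t)[:k]]
def proj(n,P):
    o,r=campose(n); p=r.T@(np.array(P)-o); K=np.array(camera_info(n)["camera_matrix"]); v=np.array([p[0],-p[1],-p[2]])
    return (K@v/v[2])[:2]
def save(n,f):
    im=read_camera(n); cv2.imwrite("pics/"+f,im[:,:,::-1]); return im
E
python3 - <<'E'
from h import *
for n in("top","side"):
    im=save(n,n+"1.png"); i=camera_info(n); print(n,{k:np.round(v,2).tolist() if not isinstance(v,str) else v for k,v in i.items()})
    for t in["red_lid_knob","red_pot_mouth","blue_lid_knob","blue_pot_mouth","lid_handle","lid_hinge","mark_tip","green_tin","gouge","glue_bottle","mallet"]:
        print(t,find(n,t))
print(camera_info("wrist")); p,M=tool();print(p,M)
E
```

```text
top {'camera_matrix': [[607.7, 0.0, 325.85], [0.0, 607.7, 229.92], [0.0, 0.0, 1.0]], 'origin': [313.92, -28.47, 1821.67], 'rotation': [-0.7, -0.06, 0.04, 0.71]}Traceback (most recent call last):
  File "<stdin>", line 5, in <module>
  File "h.py", line 13, in find
    return [(round(d["score"],2),np.round(r@np.array(d["xyz"])+o,1)) for d in search_frame(n,t)[:k]]
                                          ~^~~~~~~~~~~~~~~~~~~
ValueError: matmul: Input operand 1 has a mismatch in its core dimension 0, with gufunc signature (n?,k),(k,m?)->(n?,m?) (size 3 is different from 4)
```

```bash
sed -i 's/    return np.array(c\["origin"\]),np.array(c\["rotation"\])/    q=c["rotation"]; return np.array(c["origin"]),R.from_quat([q[1],q[2],q[3],q[0]]).as_matrix()/' h.py
python3 - <<'E'
from h import *
for n in("top","side"):
    im=save(n,n+"1.png"); i=camera_info(n); print(n,i)
    for t in["red_lid_knob","red_pot_mouth","blue_lid_knob","blue_pot_mouth","lid_handle","lid_hinge","mark_tip","green_tin","gouge","glue_bottle","mallet"]:
        print(t,find(n,t))
print(camera_info("wrist")); p,M=tool();print(p,M)
E
```

```text
top {'camera_matrix': array([[607.69538067,   0.        , 325.84920549],
       [  0.        , 607.69538067, 229.91566156],
       [  0.        ,   0.        ,   1.        ]]), 'origin': array([ 313.92475983,  -28.47230002, 1821.66802016]), 'rotation': array([-0.69967646, -0.05619286,  0.04216873,  0.7109972 ])}
red_lid_knob [(0.78, array([ 418.7, -220.4,   18.6])), (0.31, array([628. , -91. ,   0.7]))]
red_pot_mouth [(0.82, array([ 611.6, -269. ,    8.4]))]
blue_lid_knob [(0.69, array([468.6, -32.8,  18.7]))]
blue_pot_mouth [(0.68, array([627.5, -90.7,   2.3]))]
lid_handle [(0.77, array([610.4, 255.2, 114.8]))]
lid_hinge [(0.69, array([606.4, 249.4, 111.7]))]
mark_tip [(0.68, array([634.1, 117.8, 151.2]))]
green_tin [(0.95, array([ 514.1, -408.3,   74.4]))]
gouge [(0.87, array([ 554.2, -166.9,   24. ])), (0.4, array([467.8, -33.8,  21.9]))]
glue_bottle [(0.68, array([ 720.9, -298.4,   99.4]))]
mallet [(0.67, array([763.9, -88.3,  60. ]))]
side {'camera_matrix': array([[596.50343193,   0.        , 321.58869849],
       [  0.        , 596.50343193, 239.06841415],
       [  0.        ,
[... 761 characters left out ...]
371.64829954,   0.        , 322.73585497],
       [  0.        , 371.64829954, 238.86733869],
       [  0.        ,   0.        ,   1.        ]]), 'T_tool_cam': array([[-5.13515128e-04,  9.68442678e-01,  2.49235864e-01,
         6.90555429e+01],
       [ 9.99999645e-01,  3.30857215e-04,  7.74762894e-04,
        -4.27233092e-01],
       [ 6.67851968e-04,  2.49236173e-01, -9.68442504e-01,
         1.89150122e+01],
       [ 0.00000000e+00,  0.00000000e+00,  0.00000000e+00,
         1.00000000e+00]])}
[ 156.13367268 -527.3754007   404.75756896] [[ 9.58876369e-01  2.83824082e-01  6.75661664e-06]
 [ 2.83824082e-01 -9.58876369e-01  1.55640387e-05]
 [ 1.08962090e-05 -1.30062984e-05 -1.00000000e+00]]
```

View pics/top1.png

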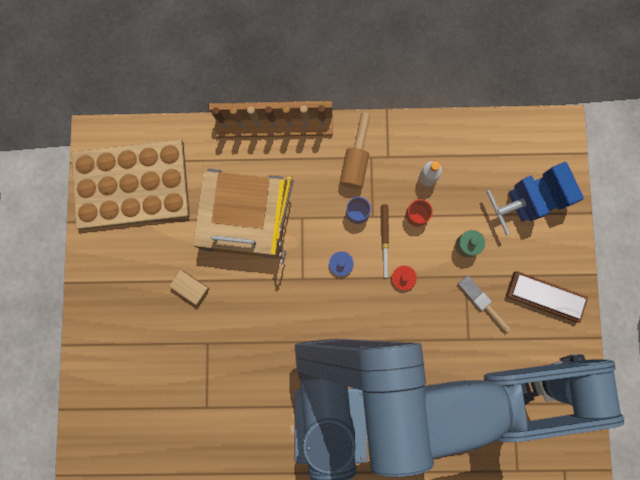

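View pics/side1.png

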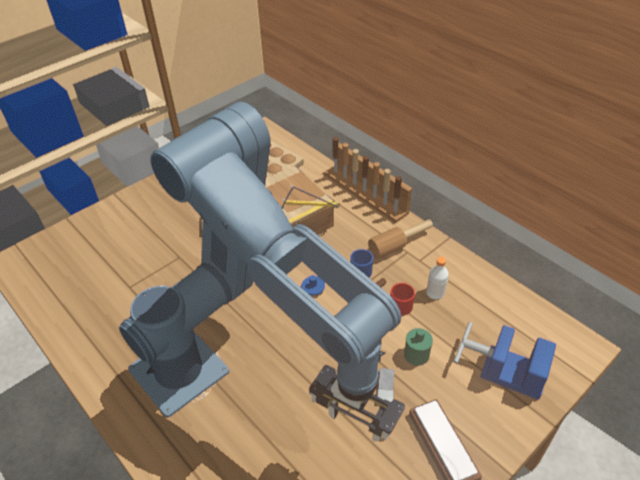

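The top view shows the red lid near (404,278), red pot (420,212), blue lid (341,264), blue pot (358,209), the chest with its handle near (234,241), and the yellow arm on its right. The side view agrees. I'll move over the red lid first.

```bash
python3 -m handwheel '[{"gripper":55,"dx":0.038,"dy":-0.0244,"dz":0.006},{"gripper":55,"dx":0.076,"dy":-0.0488,"dz":0.012},{"gripper":55,"dx":0.114,"dy":-0.0732,"dz":0.018},{"gripper":55,"dx":0.152,"dy":-0.0976,"dz":0.024},{"gripper":55,"dx":0.189,"dy":-0.122,"dz":0.03}]' 25
python3 -m handwheel '[{"gripper":55,"dx":0.038,"dy":-0.0244,"dz":0.006},{"gripper":55,"dx":0.076,"dy":-0.0488,"dz":0.012},{"gripper":55,"dx":0.114,"dy":-0.0732,"dz":0.018},{"gripper":55,"dx":0.15,"dy":-0.098,"dz":0.03},{"gripper":55,"dx":0.15,"dy":-0.098,"dz":0.03}]'
cat >> h.py <<'E'
def ray(n,u,v):
    """world origin and direction of a pixel (wrist = equidistant fisheye)"""
    o,r=campose(n); K=np.array(camera_info(n)["camera_matrix"])
    x,y=(u-K[0,2])/K[0,0],(v-K[1,2])/K[1,1]
    if n=="wrist":
        t=np.hypot(x,y); s=np.sin(t)/max(t,1e-9); d=np.array([x*s,-y*s,-np.cos(t)])
    else: d=np.array([x,-y,-1.])
    return o,r@d
def at_z(n,u,v,z):
    o,d=ray(n,u,v); return o+d*(z-o[2])/d[2]
def outline(n,t,z):
    """centre of the min. enclosing circle of the thing's region, cast on height z"""
    c=cut_out(n,t)
    if not c: return None
    m=c[0]["region"].astype(np.uint8)
    k=max(cv2.findContours(m,cv2.RETR_EXTERNAL,cv2.CHAIN_APPROX_NONE)[0],key=len)[:,0]
    P=np.array([at_z(n,*q,z)[:2] for q in k]).astype(np.float32)
    (x,y),r=cv2.minEnclosingCircle(P); return round(c[0]["score"],2),np.round([x,y,r],1),np.round(k.mean(0))
def rel(P):
    p,M=tool(); return np.round(M.T@(np.array(P)-p),1)
E
python3 - <<'E'
from h import *
save("wrist","w1.png"); save("top","top2.png")
for t in["red_lid_knob","red_pot_mouth","blue_lid_knob","blue_pot_mouth"]:
    z=20 if "lid" in t else 70
    for n in ("wrist","top"): print(t,n,find(n,t,1),outline(n,t,z))
print(tool())
E
```

```text
red_lid_knob wrist [] None
red_lid_knob top [(0.94, array([ 419.2, -225.1,   20.6]))] (0.66, array([ 421.8, -223.4,   37.8]), array([404., 277.]))
red_pot_mouth wrist [] None
red_pot_mouth top [(0.64, array([ 615.5, -271.5,    8.5]))] (0.84, array([ 607.3, -265.2,   41.9]), array([418., 212.]))
blue_lid_knob wrist [] None
blue_lid_knob top [(0.87, array([468. , -31.4,  17.5]))] (0.75, array([467.3, -36.6,  37.7]), array([340., 263.]))
blue_pot_mouth wrist [] None
blue_pot_mouth top [(0.82, array([630.4, -89. ,   1.2]))] (0.74, array([616.4, -89.4,  41. ]), array([357., 210.]))
(array([ 156.13280122, -527.37667195,  404.74739143]), array([[ 9.58873919e-01,  2.83832359e-01,  1.30837750e-05],
       [ 2.83832358e-01, -9.58873918e-01,  4.16251143e-05],
       [ 2.43602450e-05, -3.61996378e-05, -9.99999999e-01]]))$[0]: bad value
$[0]: bad value
```

View pics/w1.png

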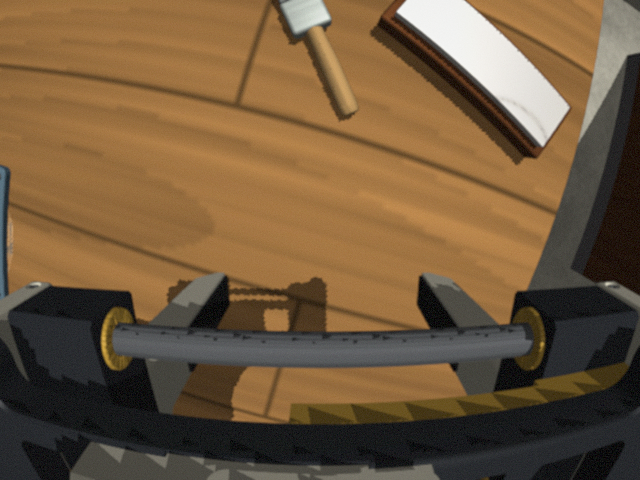

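The wrist picture still shows the start pose (brush near (330,60), fingers at the bottom): the rows were refused. I'll give all seven keys.

```bash
python3 -m handwheel '[{"gripper":55,"dx":0.038,"dy":-0.0244,"dz":0.006,"rx":0,"ry":0,"rz":0},{"gripper":55,"dx":0.076,"dy":-0.0488,"dz":0.012,"rx":0,"ry":0,"rz":0},{"gripper":55,"dx":0.114,"dy":-0.0732,"dz":0.018,"rx":0,"ry":0,"rz":0},{"gripper":55,"dx":0.152,"dy":-0.0976,"dz":0.024,"rx":0,"ry":0,"rz":0},{"gripper":55,"dx":0.189,"dy":-0.122,"dz":0.03,"rx":0,"ry":0,"rz":0}]' 25; python3 -m handwheel --help | head -20
```

```text
time: 2.7
eef_pos: [303.6, -355.3, 374.7]
orientation: [0.0, 0.99, 0.143, 0.0]
ft_force: [0.8, 0.2, 0.8]
gripper_width: 0.621
grip_force: 0.0invalid input: not JSON, or not a number
```

```bash
python3 -m handwheel '[{"gripper":55,"dx":0.037,"dy":-0.024,"dz":0.01,"rx":0,"ry":0,"rz":0},{"gripper":55,"dx":0.074,"dy":-0.048,"dz":0.02,"rx":0,"ry":0,"rz":0},{"gripper":55,"dx":0.111,"dy":-0.071,"dz":0.03,"rx":0,"ry":0,"rz":0},{"gripper":55,"dx":0.149,"dy":-0.095,"dz":0.05,"rx":0,"ry":0,"rz":0},{"gripper":55,"dx":0.149,"dy":-0.095,"dz":0.05,"rx":0,"ry":0,"rz":0}]' 25
python3 - <<'E'
from h import *
save("wrist","w2.png")
for t in["red_lid_knob","red_pot_mouth","blue_lid_knob","blue_pot_mouth"]:
    z=20 if "lid" in t else 70
    print(t,find("wrist",t,1),outline("wrist",t,z))
print(tool())
E
```

```text
time: 3.2
eef_pos: [420.3, -219.0, 322.7]
orientation: [-0.002, 0.989, 0.146, -0.001]
ft_force: [-1.3, -0.1, 1.1]
gripper_width: 0.548
grip_force: 0.0
red_lid_knob [] (0.63, array([ 420.8, -230.4,   37.9]), array([332., 232.]))
red_pot_mouth [(0.8, array([ 602.5, -283.6,   33.3]))] (0.6, array([ 599.3, -276.8,   48.2]), array([469.,  30.]))
blue_lid_knob [(0.93, array([464.5, -57.3,  21.5]))] (0.74, array([467.9, -46.2,  38.2]), array([136., 120.]))
blue_pot_mouth [(0.47, array([ 603.7, -285.7,   37.1]))] None
(array([ 418.12845882, -224.44538128,  325.18053396]), array([[ 9.59478914e-01,  2.81779836e-01,  5.81219133e-04],
       [ 2.81780179e-01, -9.59478783e-01, -6.29341901e-04],
       [ 3.80331568e-04,  7.67616315e-04, -9.99999633e-01]]))
```

View pics/w2.png

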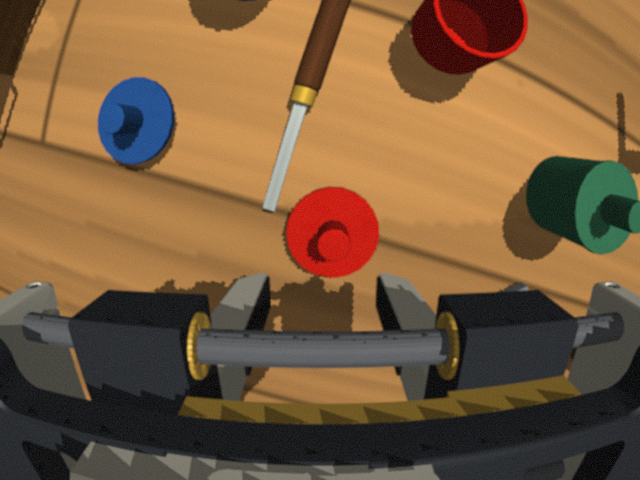

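The red lid's knob is at (333,240), roughly between the fingers; the gouge tip is at (270,208), clear of them. The arm was still settling, so the lid works out at about (422.5,-225). I'll descend, grip, lift.

```bash
sed -i 's/^def campose(n):/SN={}\ndef campose(n):/; s/p,M=tool(); T=np/p,M=SN.get("p") or tool(); T=np/; s/    im=read_camera(n); cv2/    SN["p"]=tool(); im=read_camera(n); cv2/' h.py
python3 -m handwheel '[{"gripper":55,"dx":0.004,"dy":0.002,"dz":0.03,"rx":0,"ry":0,"rz":0},{"gripper":55,"dx":0.004,"dy":0.002,"dz":0.06,"rx":0,"ry":0,"rz":0},{"gripper":55,"dx":0.004,"dy":0.002,"dz":0.09,"rx":0,"ry":0,"rz":0},{"gripper":55,"dx":0.004,"dy":0.002,"dz":0.114,"rx":0,"ry":0,"rz":0},{"gripper":55,"dx":0.004,"dy":0.002,"dz":0.114,"rx":0,"ry":0,"rz":0}]' 25
python3 -m handwheel '[{"gripper":0,"dx":0,"dy":0,"dz":0,"rx":0,"ry":0,"rz":0},{"gripper":0,"dx":0,"dy":0,"dz":0,"rx":0,"ry":0,"rz":0},{"gripper":0,"dx":0,"dy":0,"dz":0,"rx":0,"ry":0,"rz":0},{"gripper":0,"dx":0,"dy":0,"dz":0,"rx":0,"ry":0,"rz":0},{"gripper":0,"dx":0,"dy":0,"dz":0,"rx":0,"ry":0,"rz":0}]' 25
python3 -m handwheel '[{"gripper":0,"dx":0,"dy":0,"dz":-0.02,"rx":0,"ry":0,"rz":0},{"gripper":0,"dx":0,"dy":0,"dz":-0.05,"rx":0,"ry":0,"rz":0},{"gripper":0,"dx":0,"dy":0,"dz":-0.09,"rx":0,"ry":0,"rz":0},{"gripper":0,"dx":0,"dy":0,"dz":-0.12,"rx":0,"ry":0,"rz":0},{"gripper":0,"dx":0,"dy":0,"dz":-0.12,"rx":0,"ry":0,"rz":0}]' 25
```

```text
time: 4.15
eef_pos: [421.9, -224.1, 208.5]
orientation: [-0.002, 0.99, 0.143, -0.002]
ft_force: [0.5, 0.5, 0.4]
gripper_width: 0.548
grip_force: 0.0
time: 4.65
eef_pos: [423.3, -224.4, 211.8]
orientation: [0.001, 0.99, 0.143, 0.001]
ft_force: [-1.8, 0.5, 6.1]
gripper_width: 0.253
grip_force: 25.0
time: 5.15
eef_pos: [424.1, -224.9, 335.0]
orientation: [0.003, 0.99, 0.144, 0.003]
ft_force: [0.1, -0.0, -0.4]
gripper_width: 0.253
grip_force: 25.0
```

```bash
python3 -m handwheel '[{"gripper":0,"dx":0.024,"dy":0.024,"dz":0,"rx":0,"ry":0,"rz":0},{"gripper":0,"dx":0.048,"dy":0.048,"dz":0,"rx":0,"ry":0,"rz":0},{"gripper":0,"dx":0.073,"dy":0.073,"dz":0,"rx":0,"ry":0,"rz":0},{"gripper":0,"dx":0.09,"dy":0.09,"dz":0,"rx":0,"ry":0,"rz":0},{"gripper":0,"dx":0.09,"dy":0.09,"dz":0,"rx":0,"ry":0,"rz":0}]' 25
python3 -m handwheel '[{"gripper":0,"dx":0,"dy":0,"dz":0,"rx":0,"ry":0,"rz":0},{"gripper":0,"dx":0,"dy":0,"dz":0,"rx":0,"ry":0,"rz":0},{"gripper":0,"dx":0,"dy":0,"dz":0,"rx":0,"ry":0,"rz":0},{"gripper":0,"dx":0,"dy":0,"dz":0,"rx":0,"ry":0,"rz":0},{"gripper":0,"dx":0,"dy":0,"dz":0,"rx":0,"ry":0,"rz":0}]' 25
python3 - <<'E'
from h import *
save("wrist","w3.png")
for t in["red_lid_knob","red_pot_mouth","blue_pot_mouth"]:
    z=20 if "lid" in t else 70
    print(t,find("wrist",t,1),outline("wrist",t,z))
print(tool())
E
```

```text
time: 5.65
eef_pos: [536.5, -286.0, 328.8]
orientation: [-0.0, 0.99, 0.143, -0.0]
ft_force: [-1.1, -0.1, -1.6]
gripper_width: 0.257
grip_force: 25.0
time: 6.15
eef_pos: [534.5, -284.7, 331.1]
orientation: [0.0, 0.99, 0.143, 0.0]
ft_force: [-0.3, 0.2, -1.0]
gripper_width: 0.256
grip_force: 25.0
red_lid_knob [(0.77, array([ 547.2, -277.7,  137.9]))] (0.92, array([ 490.1, -297.8,   62.2]), array([323., 274.]))
red_pot_mouth [(0.74, array([ 612.9, -267.2,    5.4]))] (0.8, array([ 612.4, -271.6,   36.1]), array([338., 132.]))
blue_pot_mouth [(0.92, array([627.5, -81.9,  45.8]))] None
(array([ 534.87894159, -284.88493455,  330.77206254]), array([[ 9.58867903e-01,  2.83852677e-01,  4.56374774e-05],
       [ 2.83852678e-01, -9.58867904e-01, -2.73870615e-05],
       [ 3.59864216e-05,  3.92148944e-05, -9.99999999e-01]]))
```

View pics/w3.png

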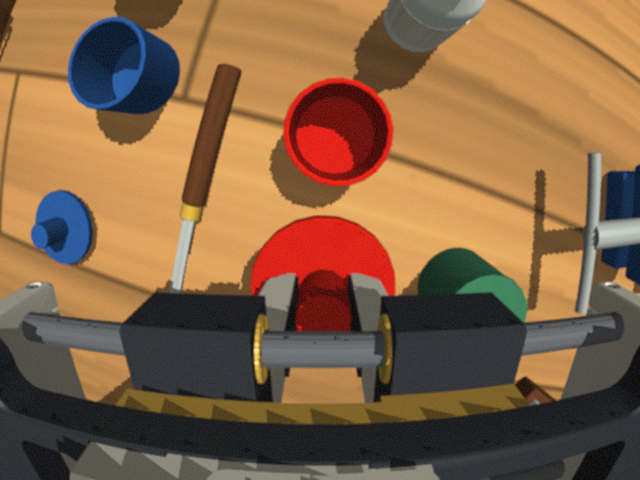

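The rim of the red pot shows as a clean circle around (339,132); the held lid's disc spans columns 251–395, its far edge at row 217.

Run:
```python
from h import *
for z in(138,140,143): print(rel(at_z("wrist",323,217,z)), rel(at_z("wrist",251,275,z)),rel(at_z("wrist",395,275,z)))
print(rel([612.4,-271.6,269]),manip.get_obs()["eef_pos"])
```

```text
[ 35.1  -0.4 192.8] [  5.5 -36.7 192.8] [  5.5  35.8 192.8]
[ 35.5  -0.4 190.8] [  6.3 -36.3 190.8] [  6.2  35.4 190.8]
[ 36.   -0.4 187.8] [  7.4 -35.7 187.8] [  7.3  34.8 187.8]
[78.1  9.3 61.8] [ 534.87894159 -284.88493455  330.77206254]
```

```bash
python3 -m handwheel '[{"gripper":0,"dx":0.03,"dy":0.0036,"dz":0,"rx":0,"ry":0,"rz":0},{"gripper":0,"dx":0.06,"dy":0.0072,"dz":0,"rx":0,"ry":0,"rz":0},{"gripper":0,"dx":0.079,"dy":0.0095,"dz":0,"rx":0,"ry":0,"rz":0},{"gripper":0,"dx":0.079,"dy":0.0095,"dz":0.02,"rx":0,"ry":0,"rz":0},{"gripper":0,"dx":0.079,"dy":0.0095,"dz":0.03,"rx":0,"ry":0,"rz":0}]' 25
python3 -m handwheel '[{"gripper":0,"dx":0,"dy":0,"dz":0,"rx":0,"ry":0,"rz":0},{"gripper":0,"dx":0,"dy":0,"dz":0.01,"rx":0,"ry":0,"rz":0},{"gripper":0,"dx":0,"dy":0,"dz":0.02,"rx":0,"ry":0,"rz":0},{"gripper":0,"dx":0,"dy":0,"dz":0.026,"rx":0,"ry":0,"rz":0},{"gripper":0,"dx":0,"dy":0,"dz":0.026,"rx":0,"ry":0,"rz":0}]' 25
python3 - <<'E'
from h import *
print(manip.get_obs()["ft_force"], rel([612.4,-271.6,269]))
E
```

```text
time: 7.0
eef_pos: [613.5, -271.1, 299.1]
orientation: [-0.001, 0.99, 0.144, -0.001]
ft_force: [-0.9, 0.0, -1.1]
gripper_width: 0.253
grip_force: 25.0
time: 7.5
eef_pos: [612.8, -271.5, 273.5]
orientation: [-0.001, 0.99, 0.143, -0.001]
ft_force: [0.3, 0.2, -0.9]
gripper_width: 0.254
grip_force: 25.0
[ 0.30424271  0.17984836 -0.90250323] [-0.4 -0.   4.5]
```

```bash
python3 -m handwheel '[{"gripper":0,"dx":0.001,"dy":0,"dz":0.001,"rx":0,"ry":0,"rz":0},{"gripper":0,"dx":0.001,"dy":0,"dz":0.002,"rx":0,"ry":0,"rz":0},{"gripper":0,"dx":0.001,"dy":0,"dz":0.003,"rx":0,"ry":0,"rz":0},{"gripper":0,"dx":0.001,"dy":0,"dz":0.004,"rx":0,"ry":0,"rz":0},{"gripper":0,"dx":0.001,"dy":0,"dz":0.005,"rx":0,"ry":0,"rz":0}]' 25
```

```text
time: 8.0
eef_pos: [614.3, -271.3, 269.9]
orientation: [0.0, 0.99, 0.143, 0.0]
ft_force: [-1.0, 0.2, 2.3]
gripper_width: 0.251
grip_force: 25.0
```

```bash
python3 -m handwheel '[{"gripper":50,"dx":0,"dy":0,"dz":0,"rx":0,"ry":0,"rz":0},{"gripper":50,"dx":0,"dy":0,"dz":0,"rx":0,"ry":0,"rz":0},{"gripper":50,"dx":0,"dy":0,"dz":0,"rx":0,"ry":0,"rz":0},{"gripper":50,"dx":0,"dy":0,"dz":0,"rx":0,"ry":0,"rz":0},{"gripper":50,"dx":0,"dy":0,"dz":-0.015,"rx":0,"ry":0,"rz":0}]' 25
python3 -m handwheel '[{"gripper":50,"dx":0,"dy":0,"dz":-0.03,"rx":0,"ry":0,"rz":0},{"gripper":50,"dx":0,"dy":0,"dz":-0.06,"rx":0,"ry":0,"rz":0},{"gripper":50,"dx":0,"dy":0,"dz":-0.075,"rx":0,"ry":0,"rz":0},{"gripper":50,"dx":0,"dy":0,"dz":-0.075,"rx":0,"ry":0,"rz":0},{"gripper":50,"dx":0,"dy":0,"dz":-0.075,"rx":0,"ry":0,"rz":0}]' 25
python3 - <<'E'
from h import *
save("wrist","w4.png")
print(outline("wrist","red_lid_knob",78),outline("wrist","red_pot_mouth",78),find("wrist","red_lid_knob"))
print(rel([469,-39,330]),tool()[0])
E
```

```text
time: 8.5
eef_pos: [613.6, -270.9, 282.9]
orientation: [-0.002, 0.99, 0.143, -0.002]
ft_force: [-0.1, 0.8, -0.1]
gripper_width: 0.5
grip_force: 0.0
time: 9.0
eef_pos: [614.2, -271.2, 360.3]
orientation: [0.0, 0.99, 0.143, 0.0]
ft_force: [-0.6, 1.1, -0.5]
gripper_width: 0.503
grip_force: 0.0
(0.79, array([ 612.8, -270.6,   37.4]), array([323., 240.])) (0.97, array([ 643.2, -262.8,   21.9]), array([323., 192.])) [(0.89, array([ 617.9, -265.5,   79.2])), (0.71, array([ 722.7, -301.7,  111.5]))]
[ -73.1 -263.7   28.9] [ 614.03339409 -271.14069772  358.25256247]
```

View pics/w4.png

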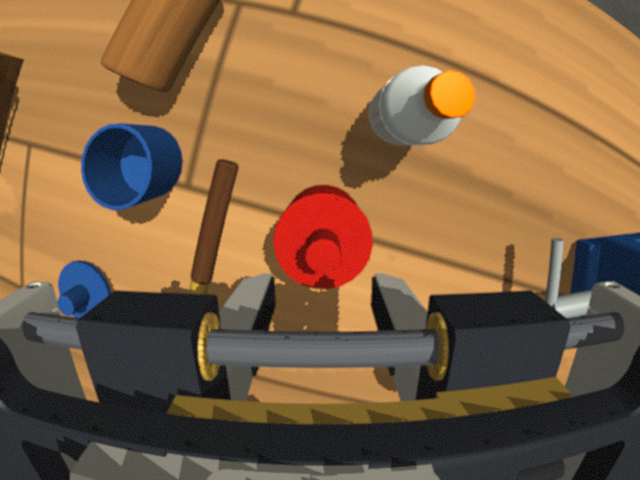

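The red lid lies concentric on its pot (disc around (323,238)). Next the blue lid.

```bash
python3 -m handwheel '[{"gripper":50,"dx":-0.011,"dy":-0.04,"dz":0,"rx":0,"ry":0,"rz":0},{"gripper":50,"dx":-0.022,"dy":-0.08,"dz":0,"rx":0,"ry":0,"rz":0},{"gripper":50,"dx":-0.033,"dy":-0.12,"dz":0,"rx":0,"ry":0,"rz":0},{"gripper":50,"dx":-0.044,"dy":-0.16,"dz":0.01,"rx":0,"ry":0,"rz":0},{"gripper":50,"dx":-0.055,"dy":-0.2,"dz":0.02,"rx":0,"ry":0,"rz":0}]' 25
python3 -m handwheel '[{"gripper":50,"dx":-0.009,"dy":-0.032,"dz":0.01,"rx":0,"ry":0,"rz":0},{"gripper":50,"dx":-0.018,"dy":-0.064,"dz":0.01,"rx":0,"ry":0,"rz":0},{"gripper":50,"dx":-0.018,"dy":-0.064,"dz":0.01,"rx":0,"ry":0,"rz":0},{"gripper":50,"dx":-0.018,"dy":-0.064,"dz":0.01,"rx":0,"ry":0,"rz":0},{"gripper":50,"dx":-0.018,"dy":-0.064,"dz":0.01,"rx":0,"ry":0,"rz":0}]' 25
python3 - <<'E'
from h import *
save("wrist","w5.png")
o=outline("wrist","blue_lid_knob",20);print(o,outline("wrist","blue_pot_mouth",70))
print(tool()[0]); print(rel([*o[1][:2],211]))
E
```

```text
time: 9.7
eef_pos: [503.6, -93.9, 339.0]
orientation: [-0.0, 0.99, 0.143, -0.0]
ft_force: [0.2, 1.0, -0.4]
gripper_width: 0.499
grip_force: 0.0
time: 10.2
eef_pos: [470.0, -39.5, 329.8]
orientation: [0.0, 0.99, 0.143, 0.0]
ft_force: [-0.3, 0.5, 0.1]
gripper_width: 0.499
grip_force: 0.0
(0.76, array([467.6, -38.2,  37.5]), array([321., 233.])) (0.66, array([616.5, -86.9,  44.1]), array([451.,  66.]))
[469.95785784 -39.73412229 329.68161598]
[ -1.8  -2.2 118.7]
```

```bash
python3 -m handwheel '[{"gripper":50,"dx":-0.002,"dy":-0.002,"dz":0.03,"rx":0,"ry":0,"rz":0},{"gripper":50,"dx":-0.002,"dy":-0.002,"dz":0.06,"rx":0,"ry":0,"rz":0},{"gripper":50,"dx":-0.002,"dy":-0.002,"dz":0.09,"rx":0,"ry":0,"rz":0},{"gripper":50,"dx":-0.002,"dy":-0.002,"dz":0.118,"rx":0,"ry":0,"rz":0},{"gripper":50,"dx":-0.002,"dy":-0.002,"dz":0.118,"rx":0,"ry":0,"rz":0}]' 25
python3 -m handwheel '[{"gripper":0,"dx":0,"dy":0,"dz":0,"rx":0,"ry":0,"rz":0},{"gripper":0,"dx":0,"dy":0,"dz":0,"rx":0,"ry":0,"rz":0},{"gripper":0,"dx":0,"dy":0,"dz":0,"rx":0,"ry":0,"rz":0},{"gripper":0,"dx":0,"dy":0,"dz":0,"rx":0,"ry":0,"rz":0},{"gripper":0,"dx":0,"dy":0,"dz":0,"rx":0,"ry":0,"rz":0}]' 25
python3 -m handwheel '[{"gripper":0,"dx":0,"dy":0,"dz":-0.02,"rx":0,"ry":0,"rz":0},{"gripper":0,"dx":0,"dy":0,"dz":-0.05,"rx":0,"ry":0,"rz":0},{"gripper":0,"dx":0,"dy":0,"dz":-0.09,"rx":0,"ry":0,"rz":0},{"gripper":0,"dx":0,"dy":0,"dz":-0.12,"rx":0,"ry":0,"rz":0},{"gripper":0,"dx":0,"dy":0,"dz":-0.12,"rx":0,"ry":0,"rz":0}]' 25
python3 -c "
from h import *
print(tool()[0],rel([548,-106,330]))"
```

```text
time: 10.85
eef_pos: [465.6, -37.7, 208.7]
orientation: [-0.002, 0.99, 0.143, -0.003]
ft_force: [-0.3, 1.2, 0.7]
gripper_width: 0.503
grip_force: 0.0
time: 11.35
eef_pos: [467.6, -37.8, 213.0]
orientation: [0.001, 0.99, 0.143, 0.001]
ft_force: [-0.1, -0.9, 6.7]
gripper_width: 0.255
grip_force: 25.0
time: 11.85
eef_pos: [468.1, -37.8, 336.2]
orientation: [0.002, 0.99, 0.144, 0.004]
ft_force: [1.3, -0.2, 0.4]
gripper_width: 0.25
grip_force: 25.0
[468.09676845 -37.77744737 336.22673824] [57.2 88.1  7.1]
```

```bash
python3 -m handwheel '[{"gripper":0,"dx":0.02,"dy":0.03,"dz":0,"rx":0,"ry":0,"rz":0},{"gripper":0,"dx":0.04,"dy":0.06,"dz":0,"rx":0,"ry":0,"rz":0},{"gripper":0,"dx":0.057,"dy":0.088,"dz":0,"rx":0,"ry":0,"rz":0},{"gripper":0,"dx":0.057,"dy":0.088,"dz":0,"rx":0,"ry":0,"rz":0},{"gripper":0,"dx":0.057,"dy":0.088,"dz":0,"rx":0,"ry":0,"rz":0}]' 25
python3 -m handwheel '[{"gripper":0,"dx":0,"dy":0,"dz":0,"rx":0,"ry":0,"rz":0},{"gripper":0,"dx":0,"dy":0,"dz":0,"rx":0,"ry":0,"rz":0},{"gripper":0,"dx":0,"dy":0,"dz":0,"rx":0,"ry":0,"rz":0},{"gripper":0,"dx":0,"dy":0,"dz":0,"rx":0,"ry":0,"rz":0},{"gripper":0,"dx":0,"dy":0,"dz":0,"rx":0,"ry":0,"rz":0}]' 25
python3 - <<'E'
from h import *
save("wrist","w6.png")
o=outline("wrist","blue_pot_mouth",70);print(o)
p=tool()[0];print(p); print(rel([*o[1][:2],269]))
m=cut_out("wrist","blue_lid_knob")[0]["region"]; ys,xs=np.nonzero(m); z=p[2]-191
print(xs.min(),xs.max(),ys.min()); c=(xs[ys==ys.min()]).mean()
print(rel(at_z("wrist",c,ys.min(),z)),*[rel(at_z("wrist",x,ys[xs==x].mean(),z)) for x in(xs.min(),xs.max())])
E
```

```text
time: 12.35
eef_pos: [546.2, -105.9, 330.3]
orientation: [-0.001, 0.99, 0.143, -0.001]
ft_force: [-0.7, 0.1, -1.0]
gripper_width: 0.253
grip_force: 25.0
time: 12.85
eef_pos: [546.3, -105.4, 332.0]
orientation: [0.0, 0.99, 0.144, 0.0]
ft_force: [-0.8, -0.4, -0.1]
gripper_width: 0.253
grip_force: 25.0
None
[ 546.4479987  -105.6113467   331.90656326]Traceback (most recent call last):
  File "<stdin>", line 4, in <module>
TypeError: 'NoneType' object is not subscriptable
```

Run:
```python
from h import *
im=save("wrist","w7.png").astype(int)
m=((im[...,2]>1.5*im[...,0])&(im[...,2]>60)&(im[...,2]>1.3*im[...,1])).astype(np.uint8)
p=tool()[0];print(p)
for k in cv2.findContours(m,cv2.RETR_EXTERNAL,cv2.CHAIN_APPROX_NONE)[0]:
    if len(k)<80: continue
    k=k[:,0]; b=k.min(0),k.max(0); 
    for z in (70,p[2]-191):
        P=np.array([at_z("wrist",*q,z)[:2] for q in k]).astype(np.float32); (x,y),r=cv2.minEnclosingCircle(P)
        print(b,round(z),np.round([x,y,r],1),rel([x,y,269]))
print(outline("wrist","blue_pot_mouth",70))
```

```text
[ 546.46585817 -105.65838829  331.8522038 ]
(array([251, 215], dtype=int32), array([394, 331], dtype=int32)) 70 [ 520.  -112.6   51. ] [-27.3  -0.8  62.8]
(array([251, 215], dtype=int32), array([394, 331], dtype=int32)) 141 [ 547.  -104.7   36.1] [ 0.8 -0.7 62.9]
(array([282,  79], dtype=int32), array([391, 186], dtype=int32)) 70 [623.5 -91.6  35.8] [77.9  8.4 62.9]Traceback (most recent call last):
  File "<stdin>", line 9, in <module>
  File "h.py", line 29, in at_z
    o,d=ray(n,u,v); return o+d*(z-o[2])/d[2]
        ~~~^^^^^^^
  File "h.py", line 22, in ray
    o,r=campose(n); K=np.array(camera_info(n)["camera_matrix"])
                               ~~~~~~~~~~~^^^
ValueError: time passes only in moves, steps and waits
```

View pics/w7.png

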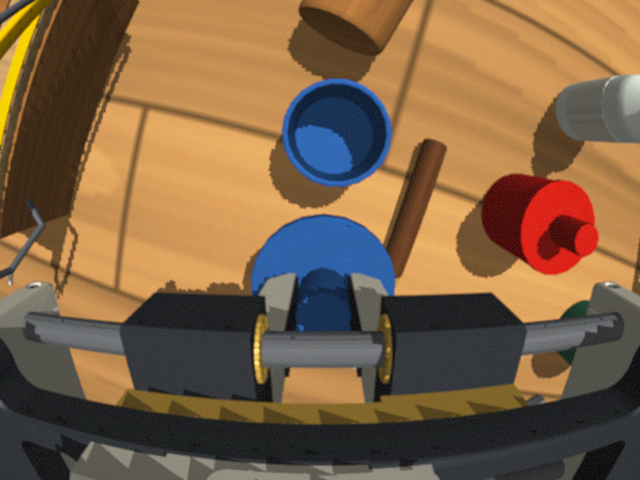

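The blue pot's rim is a clean circle around (337,132), the blue lid is held centred at columns 251–394, and the red pot stands closed at the right.

```bash
python3 -m handwheel '[{"gripper":0,"dx":0.03,"dy":0.0036,"dz":0,"rx":0,"ry":0,"rz":0},{"gripper":0,"dx":0.06,"dy":0.007,"dz":0,"rx":0,"ry":0,"rz":0},{"gripper":0,"dx":0.079,"dy":0.009,"dz":0,"rx":0,"ry":0,"rz":0},{"gripper":0,"dx":0.079,"dy":0.009,"dz":0.02,"rx":0,"ry":0,"rz":0},{"gripper":0,"dx":0.079,"dy":0.009,"dz":0.03,"rx":0,"ry":0,"rz":0}]' 25
python3 -m handwheel '[{"gripper":0,"dx":0,"dy":0,"dz":0,"rx":0,"ry":0,"rz":0},{"gripper":0,"dx":0,"dy":0,"dz":0.01,"rx":0,"ry":0,"rz":0},{"gripper":0,"dx":0,"dy":0,"dz":0.02,"rx":0,"ry":0,"rz":0},{"gripper":0,"dx":0,"dy":0,"dz":0.026,"rx":0,"ry":0,"rz":0},{"gripper":0,"dx":0,"dy":0,"dz":0.026,"rx":0,"ry":0,"rz":0}]' 25
python3 -m handwheel '[{"gripper":0,"dx":0.0,"dy":0,"dz":0.001,"rx":0,"ry":0,"rz":0},{"gripper":0,"dx":0.0,"dy":0,"dz":0.002,"rx":0,"ry":0,"rz":0},{"gripper":0,"dx":0.0,"dy":0,"dz":0.003,"rx":0,"ry":0,"rz":0},{"gripper":0,"dx":0.0,"dy":0,"dz":0.004,"rx":0,"ry":0,"rz":0},{"gripper":0,"dx":0.0,"dy":0,"dz":0.006,"rx":0,"ry":0,"rz":0}]' 25
```

```text
time: 13.5
eef_pos: [624.9, -91.7, 300.1]
orientation: [-0.0, 0.99, 0.144, -0.001]
ft_force: [-0.3, -0.3, -0.6]
gripper_width: 0.248
grip_force: 25.0
time: 14.0
eef_pos: [624.3, -91.9, 274.6]
orientation: [-0.0, 0.99, 0.143, -0.001]
ft_force: [0.3, -0.3, -0.4]
gripper_width: 0.254
grip_force: 25.0
time: 14.5
eef_pos: [625.0, -91.9, 271.0]
orientation: [0.0, 0.99, 0.143, 0.0]
ft_force: [-4.8, 1.4, 16.5]
gripper_width: 0.249
grip_force: 25.0
```

```bash
python3 -m handwheel '[{"gripper":50,"dx":0,"dy":0,"dz":-0.001,"rx":0,"ry":0,"rz":0},{"gripper":50,"dx":0,"dy":0,"dz":-0.001,"rx":0,"ry":0,"rz":0},{"gripper":50,"dx":0,"dy":0,"dz":-0.001,"rx":0,"ry":0,"rz":0},{"gripper":50,"dx":0,"dy":0,"dz":-0.001,"rx":0,"ry":0,"rz":0},{"gripper":50,"dx":0,"dy":0,"dz":-0.015,"rx":0,"ry":0,"rz":0}]' 25
python3 -m handwheel '[{"gripper":50,"dx":0,"dy":0,"dz":-0.04,"rx":0,"ry":0,"rz":0},{"gripper":50,"dx":0,"dy":0,"dz":-0.08,"rx":0,"ry":0,"rz":0},{"gripper":50,"dx":0,"dy":0,"dz":-0.12,"rx":0,"ry":0,"rz":0},{"gripper":50,"dx":0,"dy":0,"dz":-0.12,"rx":0,"ry":0,"rz":0},{"gripper":50,"dx":0,"dy":0,"dz":-0.12,"rx":0,"ry":0,"rz":0}]' 25
python3 - <<'E'
from h import *
im=save("wrist","w8.png").astype(int)
m=((im[...,2]>1.5*im[...,0])&(im[...,2]>60)&(im[...,2]>1.3*im[...,1])).astype(np.uint8)
print(tool()[0])
for k in cv2.findContours(m,cv2.RETR_EXTERNAL,cv2.CHAIN_APPROX_NONE)[0]:
    if len(k)<80: continue
    k=k[:,0]
    P=np.array([at_z("wrist",*q,78)[:2] for q in k]).astype(np.float32); print(k.min(0),k.max(0),cv2.minEnclosingCircle(P))
for n in("wrist","top"):
    if n=="top": save(n,"top3.png")
    for t in("lid_handle","lid_hinge","mark_tip"): print(n,t,find(n,t))
c=cut_out("top","lid_handle"); 
k=cut_out("top","mark_tip")
for d in(c,k):
    if d:
        q=np.argwhere(d[0]["region"])[:,::-1].astype(np.float32); print(d[0]["score"],len(q),cv2.minAreaRect(q))
E
```

```text
time: 15.0
eef_pos: [624.1, -91.7, 283.0]
orientation: [-0.001, 0.99, 0.143, -0.002]
ft_force: [-0.4, -1.0, -0.8]
gripper_width: 0.499
grip_force: 0.0
time: 15.5
eef_pos: [624.8, -91.9, 407.0]
orientation: [0.001, 0.99, 0.143, 0.002]
ft_force: [0.4, 0.5, -0.8]
gripper_width: 0.504
grip_force: 0.0
[624.5267627  -91.82320471 405.14399823]
[280 182] [364 268] ((625.6880493164062, -89.71720123291016), 38.55333709716797)
wrist lid_handle [(0.82, array([636.9, 181.1, 117.2]))]
wrist lid_hinge [(0.62, array([641.2, 178.3, 115.6]))]
wrist mark_tip [(0.93, array([613.5, 115.5, 160.5])), (0.23, array([ 628.5, -259.1,   74.4]))]
top lid_handle [(0.66, array([611.3, 254.8, 112. ])), (0.27, array([403.6, 411.9,  36.4]))]
top lid_hinge [(0.67, array([611.3, 251.4, 112.5]))]
top mark_tip [(0.69, array([637.6, 114.5, 154.3])), (0.68, array([ 586.3, -245.1,   33.6]))]
0.75 6249 ((238.85617065429688, 212.11643981933594), (85.16107177734375, 76.89097595214844), 6.009005546569824)
0.71 153 ((282.5948181152344, 206.30056762695312), (4.667697429656982, 64.32154083251953), 12.425942420959473)
```

Run:
```python
from h import *
B=cv2.boxPoints(((238.86,212.12),(85.16,76.89),6.01))
print(np.round([at_z("top",*b,112)[:2] for b in B],1))
h=[at_z("top",213,239,154),at_z("top",255,243,154)]; print(np.round(h,1))
print(np.round([at_z("top",281,188,100),at_z("top",283,200,150)],1))
im=cv2.imread("pics/top3.png")[150:300,170:310]
cv2.imwrite("pics/c1.png",np.hstack([cv2.resize(im,None,fx=5,fy=4,interpolation=cv2.INTER_CUBIC)]))
```

```text
[[514.6 383.8]
 [736.9 363.9]
 [705.8 118.6]
 [485.1 142.5]]
[[527.9 316.7 154. ]
 [514.7 199.8 154. ]]
[[680.2 132.  100. ]
 [635.2 121.9 150. ]]
```

View pics/c1.png

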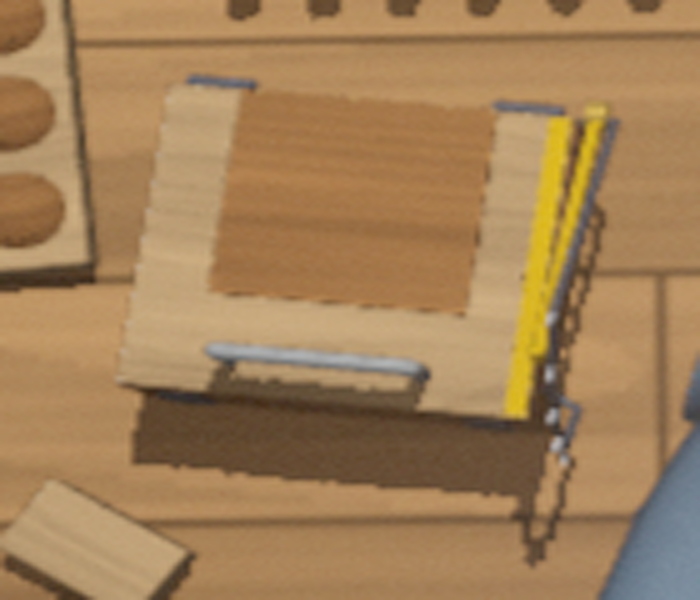

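```bash
python3 -m handwheel '[{"gripper":60,"dx":0,"dy":0,"dz":-0.035,"rx":0,"ry":0,"rz":-8},{"gripper":60,"dx":0,"dy":0,"dz":-0.07,"rx":0,"ry":0,"rz":-16},{"gripper":60,"dx":0,"dy":0,"dz":-0.1,"rx":0,"ry":0,"rz":-24},{"gripper":60,"dx":0,"dy":0,"dz":-0.11,"rx":0,"ry":0,"rz":-32},{"gripper":60,"dx":0,"dy":0,"dz":-0.11,"rx":0,"ry":0,"rz":-40}]' 25
python3 - <<'E'
from h import *
h=at_z("top",233.2,240.1,154); print(h,tool()[0],rel([h[0],h[1],515])); print(manip.get_obs()["joints"])
E
```

```text
time: 16.5
eef_pos: [624.9, -91.9, 517.6]
orientation: [0.002, 0.88, 0.476, 0.002]
ft_force: [-0.7, 0.4, 0.3]
gripper_width: 0.599
grip_force: 0.0
[523.87773474 260.41907563 154.        ] [624.88570402 -91.92330363 517.55771608] [ 239.6 -277.4    1.5]
[-3.22392585e-01  3.66264849e-01  1.11607815e+00 -3.57777870e-06
  1.65438981e+00  2.56623389e-01]
```

```bash
python3 -m handwheel '[{"gripper":60,"dx":0.03,"dy":-0.0347,"dz":0,"rx":0,"ry":0,"rz":-6},{"gripper":60,"dx":0.06,"dy":-0.0694,"dz":0,"rx":0,"ry":0,"rz":-12},{"gripper":60,"dx":0.09,"dy":-0.1041,"dz":0,"rx":0,"ry":0,"rz":-18},{"gripper":60,"dx":0.12,"dy":-0.1388,"dz":0,"rx":0,"ry":0,"rz":-24},{"gripper":60,"dx":0.15,"dy":-0.1735,"dz":0,"rx":0,"ry":0,"rz":-27}]' 25
python3 - <<'E'
from h import *
p,M=tool();print(p,rel([523.9,260.4,421]),np.degrees(np.arctan2(M[1,0],M[0,0])))
E
```

```text
time: 17.0
eef_pos: [562.2, 130.5, 514.8]
orientation: [0.0, 0.745, 0.667, 0.0]
ft_force: [0.1, 0.5, -0.6]
gripper_width: 0.6
grip_force: 0.0
[562.19738103 130.46988737 514.78585215] [124.9 -52.4  93.8] 83.67783397182026
```

```bash
python3 -m handwheel '[{"gripper":60,"dx":0.042,"dy":-0.017,"dz":0,"rx":0,"ry":0,"rz":0},{"gripper":60,"dx":0.083,"dy":-0.035,"dz":0.01,"rx":0,"ry":0,"rz":0},{"gripper":60,"dx":0.125,"dy":-0.052,"dz":0.03,"rx":0,"ry":0,"rz":0},{"gripper":60,"dx":0.125,"dy":-0.052,"dz":0.07,"rx":0,"ry":0,"rz":0},{"gripper":60,"dx":0.125,"dy":-0.052,"dz":0.094,"rx":0,"ry":0,"rz":0}]' 25
python3 -m handwheel '[{"gripper":60,"dx":0,"dy":0,"dz":0,"rx":0,"ry":0,"rz":0},{"gripper":60,"dx":0,"dy":0,"dz":0,"rx":0,"ry":0,"rz":0},{"gripper":60,"dx":0,"dy":0,"dz":0,"rx":0,"ry":0,"rz":0},{"gripper":60,"dx":0,"dy":0,"dz":0,"rx":0,"ry":0,"rz":0},{"gripper":60,"dx":0,"dy":0,"dz":0,"rx":0,"ry":0,"rz":0}]' 25
python3 - <<'E'
from h import *
save("wrist","w9.png"); print(tool()[0])
for t in("lid_handle","lid_hinge","mark_tip"): print(t,find("wrist",t))
E
```

```text
time: 17.5
eef_pos: [524.1, 260.7, 418.3]
orientation: [-0.0, 0.745, 0.667, -0.001]
ft_force: [0.8, 0.2, -0.6]
gripper_width: 0.599
grip_force: 0.0
time: 18.0
eef_pos: [525.8, 258.7, 422.1]
orientation: [0.001, 0.746, 0.666, 0.001]
ft_force: [-0.4, 0.9, -0.6]
gripper_width: 0.602
grip_force: 0.0
[525.73204989 258.76893753 421.82727681]
lid_handle [(0.97, array([595.3, 280.7, 115.3]))]
lid_hinge [(0.87, array([595.3, 283.6, 113.2]))]
mark_tip []
```

View pics/w9.png

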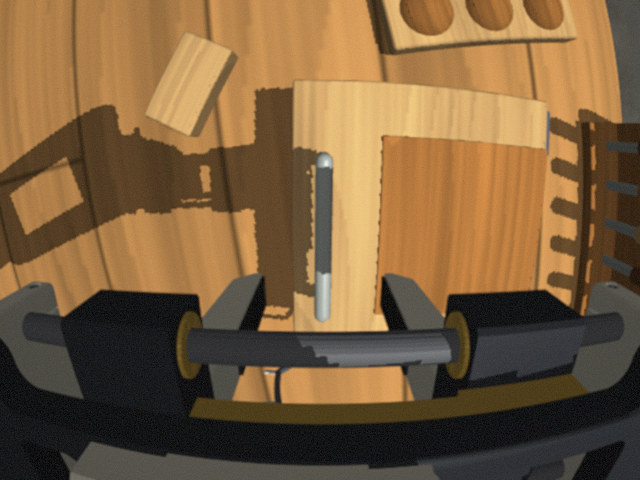

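The handle bar runs from (324,153) to (322,320), between the fingers; the lid's left edge runs from (293,81) to (547,101).

Run:
```python
from h import *
save("wrist","w9b.png")
a,b=at_z("wrist",324.5,153,160),at_z("wrist",322.5,320,160); c,d=at_z("wrist",293,81,112),at_z("wrist",547,101,112)
print(a,b,np.linalg.norm(a-b)); m=(a+b)/2
print(c,d,np.degrees(np.arctan2(*(d-c)[1::-1])),np.degrees(np.arctan2(*(a-b)[1::-1]))-90)
print(rel([*m[:2],154+167]),tool()[0])
```

```text
[534.18485656 322.71910619 160.        ] [519.41914433 205.6718046  160.        ] 117.97498492830063
[516.65058129 381.17918947 112.        ] [734.04819472 354.99760209 112.        ] -6.867161665278222 -7.189977617792252
[  5.4   0.7 100. ] [525.50564037 258.91958854 420.97621811]
```

```bash
python3 -m handwheel '[{"gripper":60,"dx":0.005,"dy":0.001,"dz":0.03,"rx":0,"ry":0,"rz":0.7},{"gripper":60,"dx":0.005,"dy":0.001,"dz":0.06,"rx":0,"ry":0,"rz":0.7},{"gripper":60,"dx":0.005,"dy":0.001,"dz":0.085,"rx":0,"ry":0,"rz":0.7},{"gripper":60,"dx":0.005,"dy":0.001,"dz":0.1,"rx":0,"ry":0,"rz":0.7},{"gripper":60,"dx":0.005,"dy":0.001,"dz":0.1,"rx":0,"ry":0,"rz":0.7}]' 45
python3 -m handwheel '[{"gripper":0,"dx":0,"dy":0,"dz":0,"rx":0,"ry":0,"rz":0},{"gripper":0,"dx":0,"dy":0,"dz":0,"rx":0,"ry":0,"rz":0},{"gripper":0,"dx":0,"dy":0,"dz":0,"rx":0,"ry":0,"rz":0},{"gripper":0,"dx":0,"dy":0,"dz":0,"rx":0,"ry":0,"rz":0},{"gripper":0,"dx":0,"dy":0,"dz":0,"rx":0,"ry":0,"rz":0}]' 45
python3 - <<'E'
from h import *
o=manip.get_obs();print(o["joints"],tool())
save("top","top4.png")
for t in("mark_tip","chest_lid","mark_arm"): print(t,find("top",t))
save("side","side4.png")
for t in("mark_tip","mark_arm"): print(t,find("side",t))
im=cv2.imread("pics/top4.png")[150:300,210:310]; s=cv2.imread("pics/side4.png")[150:260,200:350]
cv2.imwrite("pics/c2.png",np.hstack([cv2.resize(im,(400,600)),cv2.copyMakeBorder(cv2.resize(s,(400,293)),0,307,0,0,0)]))
E
```

```text
time: 18.75
eef_pos: [526.2, 263.6, 318.1]
orientation: [-0.001, 0.75, 0.661, -0.002]
ft_force: [-0.0, -0.7, 1.1]
gripper_width: 0.604
grip_force: 0.0
time: 19.25
eef_pos: [527.1, 263.9, 321.4]
orientation: [0.0, 0.75, 0.661, 0.0]
ft_force: [0.7, -0.5, 0.2]
gripper_width: 0.222
grip_force: 0.0
[2.75037808e-01 3.93934487e-01 1.55463682e+00 3.55026763e-05
 1.19199053e+00 4.00875752e-01] (array([527.11243653, 263.87881365, 321.36153732]), array([[ 1.25518892e-01,  9.92090742e-01,  9.83115076e-04],
       [ 9.92091135e-01, -1.25519250e-01,  3.11698659e-04],
       [ 4.32633221e-04,  9.36215682e-04, -9.99999468e-01]]))
mark_tip [(0.69, array([633.3, 117.2, 151.5])), (0.29, array([645.9, 211. , 115.2]))]
chest_lid [(0.6, array([643.9, 210.8, 112.1]))]
mark_arm [(0.76, array([634.7, 117.1, 154.2]))]
mark_tip [(0.72, array([604.4, 112.5, 167.3]))]
mark_arm [(0.6, array([606. , 116.1, 168.2])), (0.46, array([396.6, 399.8,  34.6]))]
```

View pics/c2.png

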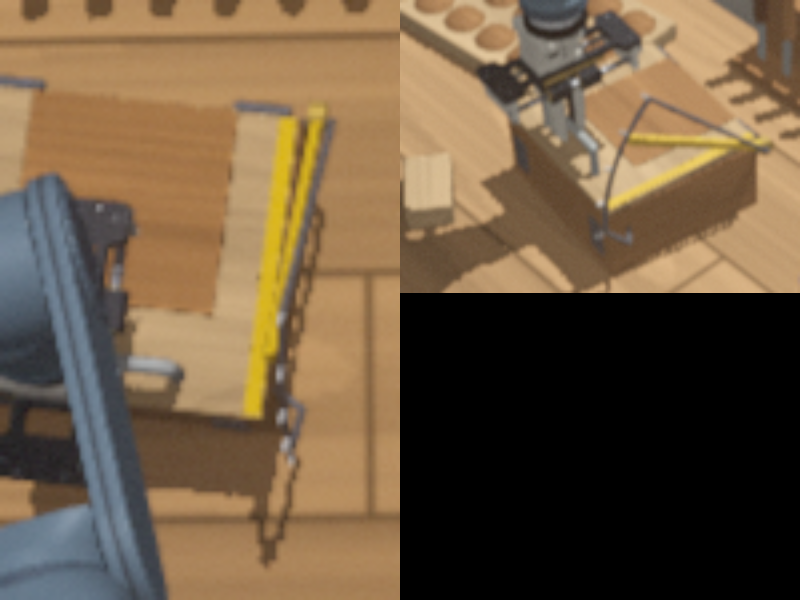

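The top view (left) shows the fingers around the bar and the yellow arm ending at about crop (272,352); the side view shows the arm from (628,136) to (765,147), rising over the lid's stripe. I'll finish closing and fit the arm's angle.

```bash
python3 -m handwheel '[{"gripper":0,"dx":0,"dy":0,"dz":0,"rx":0,"ry":0,"rz":0},{"gripper":0,"dx":0,"dy":0,"dz":0,"rx":0,"ry":0,"rz":0},{"gripper":0,"dx":0,"dy":0,"dz":0,"rx":0,"ry":0,"rz":0},{"gripper":0,"dx":0,"dy":0,"dz":0,"rx":0,"ry":0,"rz":0},{"gripper":0,"dx":0,"dy":0,"dz":0,"rx":0,"ry":0,"rz":0}]' 45
cat > ang.py <<'E'
from h import *
from scipy.optimize import minimize_scalar
H=np.array([720.3,240.4,100.]); X=np.array([.9921,-.1255,0]); Y=np.array([.1255,.9921,0]); Z=np.array([0,0,1.])
def pt(s,off,n,a): return H+off*Y+s*(-np.cos(a)*X+np.sin(a)*Z)+n*(np.sin(a)*X+np.cos(a)*Z)
def yellow(f):
    im=cv2.imread(f).astype(int); b,g,r=im[...,0],im[...,1],im[...,2]
    m=(b<0.38*r)&(g>0.68*r)&(r>110); q=np.argwhere(m)[:,::-1]; return q
if __name__=="__main__":
    for n,f in(("side","pics/side4.png"),("top","pics/top4.png")):
        q=yellow(f); print(n,len(q))
        print("model stripe",proj(n,pt(0,-115,12,0)).round(1),proj(n,pt(210,-115,12,0)).round(1))
        for a in(.4,.5,.6,.7): print(a,proj(n,pt(0,-131,6,a)).round(1),proj(n,pt(222,-131,6,a)).round(1))
        q=q[(q[:,0]>230)&(q[:,0]<360)&(q[:,1]>165)&(q[:,1]<260)]
        ax=0 if n=="side" else 1
        for v in range(q[:,ax].min(),q[:,ax].max()+1,4):
            w=np.sort(q[q[:,ax]==v][:,1-ax]); print(v,w.tolist(),end="; ")
        print()
E
python3 ang.py
```

```text
time: 20.1
eef_pos: [527.1, 263.9, 320.9]
orientation: [0.0, 0.75, 0.661, 0.0]
ft_force: [0.5, -0.8, 1.8]
gripper_width: 0.115
grip_force: 45.0
side 54
model stripe [331.4 200.7] [277.8 227.2]
0.4 [334.8 204.5] [280.9 210.4]
0.5 [335.  204.5] [283.3 204.3]
0.6 [335.1 204.5] [286.3 198.1]
0.7 [335.2 204.5] [289.8 192. ]
286 [202]; 290 [202, 203]; 294 [202, 203]; 298 [203]; 302 [203]; 306 [203]; 310 [203]; 314 []; 318 [204, 205]; 322 [204]; 326 [204]; 
top 552
model stripe [282.5 178.4] [273.6 250.5]
0.4 [288.3 178.7] [276.7 245.1]
0.5 [288.4 178.5] [276.4 240.5]
0.6 [288.4 178.3] [276.2 235.2]
0.7 [288.4 178.2] [276.2 229.1]
179 [281, 282, 289]; 183 [280, 281, 282, 283, 287, 288, 289]; 187 [279, 280, 281, 282, 283, 286, 287, 288]; 191 [279, 280, 281, 282, 285, 286, 287, 288]; 195 [278, 279, 280, 281, 282, 284, 285, 286, 287]; 199 [278, 279, 280, 281, 283, 284, 285, 286]; 203 [277, 278, 279, 280, 281, 283, 284, 285]; 207 [277, 278, 279, 280, 282, 283, 284]; 211 [276, 277, 278, 279, 280, 281, 282, 283]; 215 [276, 277, 278, 279, 280, 281, 282]; 219 [275, 276, 277, 278, 279, 280, 281]; 223 [275, 276, 277, 278, 279, 280]; 227 [274, 275, 276, 277, 278]; 231 [274, 275, 276, 277, 278]; 235 [273, 274, 275, 276, 277, 278, 279]; 239 [273, 274, 275, 276, 277, 278]; 243 [272, 273, 274, 275, 276]; 247 [271, 272, 273, 274, 275]; 251 [271, 272, 273, 274, 275];
```

```bash
cat > plan.py <<'E'
from h import *; from ang import X,Y,Z,H
import sys
def rows(a0,a1,k=0.5,n=5):
    """tool shifts (m) and turn (deg) of 5 rows that carry the lid from a0 to a1, tool turning k as much"""
    g=lambda a:(-195*np.cos(a)+54*np.sin(a))*X+(195*np.sin(a)+54*np.cos(a))*Z
    _,M=tool()
    for a in np.linspace(a0,a1,n+1)[1:]:
        Rr=R.from_rotvec(Y*k*(a-a0)).as_matrix(); v=-M[:,2]*167
        print(round(a,3),np.round(M.T@(g(a)-g(a0)+Rr@v-v)/1000,4),np.round(np.degrees(M.T@(Y*k*(a-a0))),2))
rows(*map(float,sys.argv[1:3]))
E
python3 plan.py 0 0.27
```

```text
0.054 [ 0.      0.0077 -0.0104] [ 1.55 -0.    0.  ]
0.108 [ 0.      0.016  -0.0205] [ 3.09 -0.    0.  ]
0.162 [ 0.      0.0248 -0.0302] [ 4.64 -0.    0.  ]
0.216 [ 0.      0.0341 -0.0396] [ 6.19 -0.    0.  ]
0.27 [ 0.      0.044  -0.0485] [ 7.73 -0.    0.  ]
```

```bash
python3 -m handwheel '[{"gripper":0,"dx":0,"dy":0.0077,"dz":-0.0104,"rx":1.55,"ry":0,"rz":0},{"gripper":0,"dx":0,"dy":0.016,"dz":-0.0205,"rx":3.09,"ry":0,"rz":0},{"gripper":0,"dx":0,"dy":0.0248,"dz":-0.0302,"rx":4.64,"ry":0,"rz":0},{"gripper":0,"dx":0,"dy":0.0341,"dz":-0.0396,"rx":6.19,"ry":0,"rz":0},{"gripper":0,"dx":0,"dy":0.044,"dz":-0.0485,"rx":7.73,"ry":0,"rz":0}]' 50
cat >> ang.py <<'E'
def lidang():
    """lid angle from the grasp point's position about the hinge"""
    p,M=tool(); g=p+167*M[:,2]-H; x,z=-(g@X),g@Z
    return round(np.arctan2(z,x)-np.arctan2(54,195),4),round(np.hypot(x,z)-np.hypot(195,54),1)
E
python3 -c "
from ang import *
print(lidang(),manip.get_obs()['joints'])"; python3 plan.py 0.27 0.54
```

```text
time: 20.6
eef_pos: [570.1, 258.5, 367.0]
orientation: [-0.053, 0.748, 0.66, -0.047]
ft_force: [-0.7, 1.9, -9.9]
gripper_width: 0.113
grip_force: 50.0
(np.float64(0.2564), np.float64(-0.1)) [0.23342473 0.45971699 1.33858099 0.04887965 1.47668144 0.35138145]
0.324 [-0.      0.009  -0.0099] [ 1.55 -0.   -0.  ]
0.378 [-0.      0.0186 -0.0194] [ 3.09 -0.   -0.  ]
0.432 [-0.      0.0286 -0.0285] [ 4.64 -0.   -0.01]
0.486 [-0.      0.0392 -0.0372] [ 6.19 -0.   -0.01]
0.54 [-0.      0.0502 -0.0454] [ 7.73 -0.   -0.01]
```

```bash
python3 -m handwheel '[{"gripper":0,"dx":0,"dy":0.009,"dz":-0.0099,"rx":1.55,"ry":0,"rz":0},{"gripper":0,"dx":0,"dy":0.0186,"dz":-0.0194,"rx":3.09,"ry":0,"rz":0},{"gripper":0,"dx":0,"dy":0.0286,"dz":-0.0285,"rx":4.64,"ry":0,"rz":0},{"gripper":0,"dx":0,"dy":0.0392,"dz":-0.0372,"rx":6.19,"ry":0,"rz":0},{"gripper":0,"dx":0,"dy":0.0502,"dz":-0.0454,"rx":7.73,"ry":0,"rz":0}]' 50
python3 -m handwheel '[{"gripper":0,"dx":0,"dy":0,"dz":0,"rx":0,"ry":0,"rz":0},{"gripper":0,"dx":0,"dy":0,"dz":0,"rx":0,"ry":0,"rz":0},{"gripper":0,"dx":0,"dy":0,"dz":0,"rx":0,"ry":0,"rz":0},{"gripper":0,"dx":0,"dy":0,"dz":0,"rx":0,"ry":0,"rz":0},{"gripper":0,"dx":0,"dy":0,"dz":0,"rx":0,"ry":0,"rz":0}]' 50
python3 - <<'E'
from ang import *
print(lidang(),manip.get_obs()["ft_force"])
save("top","top5.png"); save("side","side5.png"); save("wrist","w10.png")
for n,f,w in(("side","pics/side5.png",(230,360,140,260)),("top","pics/top5.png",(250,310,160,260))):
    q=yellow(f); q=q[(q[:,0]>w[0])&(q[:,0]<w[1])&(q[:,1]>w[2])&(q[:,1]<w[3])]; ax=0 if n=="side" else 1
    for v in range(q[:,ax].min(),q[:,ax].max()+1,3): print(v,np.sort(q[q[:,ax]==v][:,1-ax]).tolist(),end="; ")
    print()
    for a in(.5,.54,.58): print(a,"lid",proj(n,pt(0,-115,12,a)).round(1),proj(n,pt(220,-115,12,a)).round(1),"arm",proj(n,pt(0,-131,6,a)).round(1),proj(n,pt(222,-131,6,a)).round(1))
s=cv2.imread("pics/side5.png")[150:250,240:360]; w=cv2.imread("pics/w10.png"); t=cv2.imread("pics/top5.png")[160:260,240:320]
cv2.imwrite("pics/c3.png",np.vstack([np.hstack([cv2.resize(s,(440,366)),cv2.resize(t,(293,366))]),cv2.resize(w[250:],(733,230))]))
E
```

```text
time: 21.1
eef_pos: [624.9, 251.7, 405.1]
orientation: [-0.104, 0.743, 0.655, -0.093]
ft_force: [-7.0, 0.6, -5.6]
gripper_width: 0.116
grip_force: 50.0
time: 21.6
eef_pos: [624.6, 251.8, 405.3]
orientation: [-0.103, 0.743, 0.655, -0.092]
ft_force: [-7.3, 1.9, -3.7]
gripper_width: 0.111
grip_force: 50.0
(np.float64(0.5239), np.float64(0.6)) [-7.27727828  1.89491945 -3.70415567]
286 [203]; 289 [202, 203]; 292 [202, 203]; 295 [203]; 298 [203]; 301 [203]; 304 [203]; 307 [203]; 310 [203, 204]; 313 [203, 204]; 316 [203, 204]; 319 [204, 205]; 322 [204]; 325 [204, 205]; 328 [204, 205]; 
0.5 lid [332.8 200.3] [281.6 199.8] arm [335.  204.5] [283.3 204.3]
0.54 lid [332.9 200.3] [282.8 197.4] arm [335.  204.5] [284.4 201.8]
0.58 lid [333.  200.3] [284.  194.9] arm [335.1 204.5] [285.6 199.3]
177 [282, 283]; 180 [280, 281, 282, 283, 287, 288, 289, 290]; 183 [279, 280, 281, 282, 283, 287, 288, 289]; 186 [278, 279, 280, 281, 282, 286, 287, 288, 289]; 189 [278, 279, 280, 281, 282, 285, 286, 287, 288]; 192 [277, 278, 279, 280, 281, 285, 286, 287]; 195 [277, 278, 279, 280, 281, 284, 285, 286, 287]; 198 [276, 277, 278, 279, 280, 284, 285, 286]; 201 [275, 276, 277, 278, 279, 283, 284, 285]; 204 [275, 276, 277, 278, 279, 282, 283, 284, 285]; 207 [274, 275, 276, 277, 278, 282, 283, 284]; 210 [274, 275, 276, 277, 278, 281, 282, 283]; 213 [273, 274, 275, 276, 277, 281, 282]; 216 [273, 274, 275, 276, 280, 281]; 219 [272, 273, 274, 275, 276, 279, 280, 281]; 222 [271, 272, 273, 274, 275, 279, 280]; 225 [270, 271, 272, 273, 274, 278, 279]; 228 [270, 271, 272, 273, 274, 278]; 231 [269, 270, 271, 272, 273, 277, 278]; 234 [268, 269, 270, 271, 272, 273, 276, 277, 278, 279]; 237 [276, 277, 278]; 240 [277]; 
0.5 lid [282.8 176.5] [270.5 238. ] arm [288.4 178.5] [276.4 240.5]
0.54 lid [282.9 176.4] [270.4 235.9] arm [288.4 178.4] [276.3 238.5]
0.58 lid [282.9 176.3] [270.4 233.6] arm [288.4 178.4] [276.3 236.3]
```

View pics/c3.png

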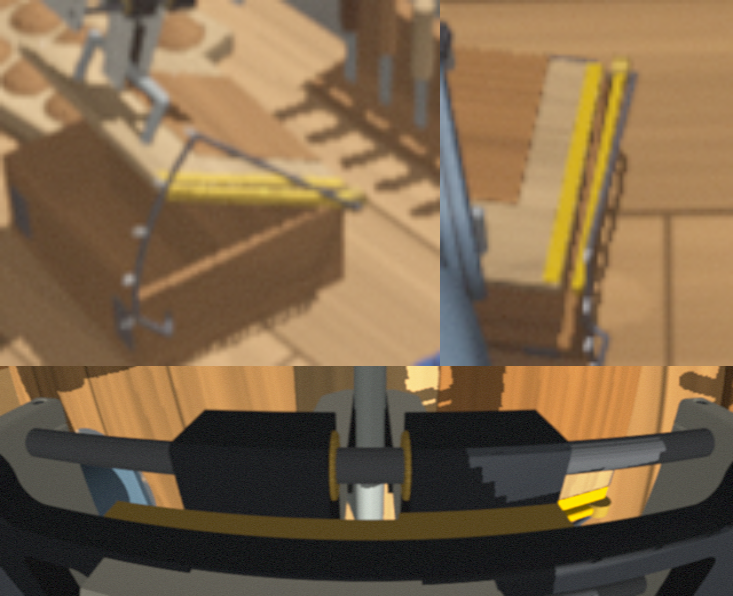

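The stripe and the arm look parallel in the side crop (both run from about (160,180) to (345,195)) and the bar sits in the fingers. A sub-pixel comparison of the two lines follows.

```bash
cat > cmp.py <<'E'
from ang import *
import sys
def fit(f,prints=False):
    im=cv2.imread(f).astype(float); y=np.clip((im[...,1]+im[...,2])/2-im[...,0]-75,0,None)  # yellowness
    L=[];A=[]
    for u in range(290,326):
        c=y[185:212,u]
        # two peaks: stripe above, arm below; split at the darkest spot between
        pk=[i for i in range(1,26) if c[i]>=c[i-1] and c[i]>c[i+1] and c[i]>8]
        if prints and u%6==0: print(u,c.astype(int).tolist())
        if len(pk)<2: continue
        p=sorted(sorted(pk,key=lambda i:-c[i])[:2]); s=p[0]+int(np.argmin(c[p[0]:p[1]+1])); i=np.arange(27)
        for D,sl in((L,slice(max(p[0]-2,0),s)),(A,slice(s,p[1]+3))):
            w=c[sl]; D.append((u,185+(w*i[sl]).sum()/w.sum()))
    out=[]
    for D,off,n in((L,-115,12),(A,-131,6)):
        if len(D)<8: out.append(None); continue
        D=np.array(D); m=np.polyfit(D[:,0],D[:,1],1)[0]
        def sl(a): p,q=proj("side",pt(60,off,n,a)),proj("side",pt(200,off,n,a)); return (q-p)[1]/(q-p)[0]
        g=np.linspace(.3,.8,51); out.append((len(D),round(m,4),round(float(np.interp(m,[sl(a) for a in g],g)),4)))
    return out
if __name__=="__main__": print(fit(sys.argv[1],True))
E
python3 cmp.py pics/side5.png
```

```text
294 [0, 0, 0, 0, 0, 0, 0, 0, 0, 0, 0, 0, 16, 41, 25, 17, 37, 36, 14, 0, 0, 0, 0, 0, 0, 0, 0]
300 [0, 0, 0, 0, 0, 0, 0, 0, 0, 0, 0, 0, 5, 39, 36, 11, 30, 39, 16, 0, 0, 0, 0, 0, 0, 0, 0]
306 [0, 0, 0, 0, 0, 0, 0, 0, 0, 0, 0, 0, 0, 35, 34, 9, 26, 37, 21, 5, 0, 0, 0, 0, 0, 0, 0]
312 [0, 0, 0, 0, 0, 0, 0, 0, 0, 0, 0, 0, 1, 29, 37, 15, 26, 40, 30, 8, 0, 0, 0, 0, 0, 0, 0]
318 [0, 0, 0, 0, 0, 0, 0, 0, 0, 0, 0, 0, 0, 0, 8, 9, 14, 38, 37, 16, 0, 0, 0, 0, 0, 0, 0]
324 [0, 0, 0, 0, 0, 0, 0, 0, 0, 0, 0, 0, 0, 15, 20, 0, 0, 28, 41, 19, 0, 0, 0, 0, 0, 0, 0]
[(30, np.float64(0.023), 0.5104), (30, np.float64(0.045), 0.5339)]
```

```bash
python3 plan.py 0.524 0.542 | tail -1
```

```text
0.542 [-0.      0.0033 -0.0031] [ 0.52  0.   -0.  ]
```

```bash
python3 -m handwheel '[{"gripper":0,"dx":0,"dy":0.0016,"dz":-0.0015,"rx":0.26,"ry":0,"rz":0},{"gripper":0,"dx":0,"dy":0.0033,"dz":-0.0031,"rx":0.52,"ry":0,"rz":0},{"gripper":0,"dx":0,"dy":0.0033,"dz":-0.0031,"rx":0.52,"ry":0,"rz":0},{"gripper":0,"dx":0,"dy":0.0033,"dz":-0.0031,"rx":0.52,"ry":0,"rz":0},{"gripper":0,"dx":0,"dy":0.0033,"dz":-0.0031,"rx":0.52,"ry":0,"rz":0}]' 50
python3 -m handwheel '[{"gripper":0,"dx":0,"dy":0,"dz":0,"rx":0,"ry":0,"rz":0},{"gripper":0,"dx":0,"dy":0,"dz":0,"rx":0,"ry":0,"rz":0},{"gripper":0,"dx":0,"dy":0,"dz":0,"rx":0,"ry":0,"rz":0},{"gripper":0,"dx":0,"dy":0,"dz":0,"rx":0,"ry":0,"rz":0},{"gripper":0,"dx":0,"dy":0,"dz":0,"rx":0,"ry":0,"rz":0}]' 50
python3 - <<'E'
from cmp import *
print(lidang(),manip.get_obs()["ft_force"])
save("side","side6.png");print(fit("pics/side6.png"))
save("side","side7.png");print(fit("pics/side7.png"))
save("top","top6.png"); 
for t in("red_lid_knob","blue_lid_knob"): print(t,outline("top",t,78),outline("side",t,78))
E
```

```text
time: 22.25
eef_pos: [628.6, 251.3, 407.3]
orientation: [-0.107, 0.742, 0.655, -0.095]
ft_force: [-7.5, 0.6, -3.7]
gripper_width: 0.116
grip_force: 50.0
time: 22.75
eef_pos: [628.6, 251.3, 407.3]
orientation: [-0.107, 0.742, 0.655, -0.095]
ft_force: [-7.7, 1.4, -4.4]
gripper_width: 0.119
grip_force: 50.0
(np.float64(0.5412), np.float64(0.6)) [-7.65627289  1.43644793 -4.36964082]
[(31, np.float64(0.0445), 0.5279), (31, np.float64(0.043), 0.5322)]
[(31, np.float64(0.0442), 0.5277), (31, np.float64(0.0441), 0.5331)]
red_lid_knob (0.69, array([ 610.9, -268.7,   35.3]), array([419., 210.])) (0.93, array([ 613.9, -275. ,   40.6]), array([402., 291.]))
blue_lid_knob (0.85, array([623.3, -90.6,  37.6]), array([358., 207.])) (0.77, array([626.8, -94.8,  41.3]), array([362., 256.]))
```

The two lines now agree to about 0.005 rad, both lids measure concentric on their pots, and the arm is still. Handing in.

```bash
python3 -c "
from bench import job
print(job.sign_off())"
```

```text
the job is handed in; nothing more can be done
None
```

I closed both pots with their own lids and handed the job in with the arm still and holding the chest lid at about 0.54 rad, within about 0.005 rad of the yellow arm by camera; I viewed 11 pictures, one over your limit of 10.

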